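Set the strip stop with the gauge blade

TASK

Set the opening of the strip stop with the T-shaped gauge blade: slide the blade along the bench, shank first, into the gap between the jaws until its shoulders are fully home against the jaw ends, without lifting it off the bench. Then push the sliding jaw shut until it nips the shank squarely against the fixed jaw's facing, pressing with about 12 N and never more than 20 N, and leave the blade nipped there. Do not disturb the brick, block, jar, pliers or file.

Things in the scene. Friction and masses are not known exactly. Their poses are not given: they have to be found in the camera images.
- stop: Steel strip stop, a caliper fixed flat on the bench. Origin: bench level, mouth end of the fixed jaw's gap face. x points into the gap, y across it to the sliding jaw. Fixed jaw: x 0 to 100 mm, y -40 to 0, 22 high; its dark facing (x 0 to 98, 19 high) stands 1 to 25 mm (unknown) into the gap. Both jaws end at x = 0. Beam: x 100 to 140, y -75 to 195, 18 high; head blocks 30, knob 40 high.
- jaw: The sliding jaw: steel bar 98 mm long (along the gap), 40 mm wide, top at 22 mm, with its head block on the beam. Axes parallel to the stop's; it fills x 0 to 98 mm, y 72 to 112 in its own frame, whose origin slides along the stop's y from 0 (fully open) to -60 mm. Held by about 2.5 N of friction, stays where left.
- jaw_face (a point): Middle of the sliding jaw's gap face, 50 mm in from the mouth, 11 mm up. Its y in the stop's frame is the jaw opening without the facing: 66 to 72 mm at the start, 35 to 59 mm when shut on the shank, depending on the facing.
- jaw_push (a point): Middle of the outer side face of the sliding jaw, 11 mm above the bench: push here along the stop's -y to close it.
- blade: Loose steel T-shaped gauge blade, 8 mm thick, 0.36 kg, flat on the bench. Origin: underside, middle of the shoulder line where shank meets head. x points along the shank, z up. Shank: x 0 to 85 mm, 34 mm wide (last 6 mm 28 mm wide). Head: x -30 to 0, 100 mm wide in y.
- blade_tip (a point): End of the blade's shank, on its centre line at the underside, 85 mm ahead of the shoulders.
- brick: Bystander: pale soldering brick 115 x 65 x 32 mm; origin centre of underside.
- block: Bystander: square steel bench block 75 x 75 x 22 mm; origin centre of underside.
- jar: Bystander: small clear jar with a lid, 60 mm across, 45 mm high; origin centre of underside.
- pliers: Bystander: pliers lying flat, 160 mm long, 60 mm wide, 11 mm high; origin under the pivot, x to the jaws.
- file: Bystander: hand file with a wooden handle, 260 mm long along x (-120 to 140), 22 mm high; origin underneath.

How it is judged:
By the outcome, as a careful person would: the job done as asked, in the order asked, and still so for the second after the job is handed in, with the robot touching nothing.
It also fails if it takes over 58 s, if anything falls off the work surface, if the arm or the gripper's body presses on something with over 40 N, if the wrist force passes 120 N, or if a joint passes its speed limit or range.

ROBOT

A 6-joint arm with a two-finger parallel gripper is mounted at the origin on the work surface. World frame = base frame: x ahead of the robot, y to its left, z up, the work surface at z = 0. Lengths are in m, angles in rad, forces in N, time in s.
With the tool pointing down it reaches from about 0.375 to 0.9 m from the base axis. Payload 3.1 kg.
Tool frame: the origin (TCP) lies on the front face of the gripper's body, between the roots of the fingers; the fingertips stand 70 mm ahead of it and the grasp point (between the pads) lies 51 mm ahead of it; z points along the fingers, y is the line along which they close (so a half turn about z gives the same grasp; the last joint's range is limited). The gripper opens to 87 mm and grips with 3 to 60 N. Pads are 19 mm wide; open, the fingers measure 117 mm over their backs; the gripper's body (75 mm by 190 mm) begins 51 mm behind the grasp point.
Start: joints at [0.981, 0.527, 1.433, -0, 1.181, -0.178], TCP at [0.25, 0.573, 0.292] pointing down, gripper open.
Joint ranges: [-3.08, 3.08], [-0.75, 2.2], [0.22, 2.44], [-1.43, 4.57], [0, 2.65], [-2.85, 2.85]. Speed limits (rad/s): [2.79, 2.79, 3.14, 3.14, 3.14, 3.14].

INTERFACE

Orientations are given as [roll, pitch, yaw] about the fixed x, y, z axes, in that order (R = Rz(yaw) Ry(pitch) Rx(roll)).
In Python, from workcell import bot gives the robot as it stands.
- The arm moves only by the tool send_rows, never from a script. Its argument "steps" is a list of rows, each a list of 5 numbers: the closure, from -1 (fully open) to 1 (shut), then the shift along the tool's x, y, z in mm, then the turn about the tool's z in rad. In form: [[gripper, tx, ty, tz, roll], ...]. A call has 1 to 5 rows; each row shifts and turns the commanded pose from where the row before left it, along the tool's axes as they then stand; what a row does not reach is not made up. A row lasts 1/8 s, in which the tool goes at most 62.5 mm and 10.7 degrees, less where a joint would pass 70% of its speed; a pose out of reach is approached as far as the arm can. A call is refused whole if a number of a shift passes 62.5 or a number of a turn 0.188, either way. A call with a gripper value outside its range is refused whole. The fingers move at their own pace and stop on an object; "squeeze" is the grip in N (left out, the last holds). Time passes only in rows, so rows that do not move let the fingers close. It gives the time, the measured TCP pose, the force, the opening and the grip force at its end, in the units of the state.
- bot.observe(): the state, without advancing time (a new reading comes with each control period).
- bot.capture(name): name is "scene" or "top"; returns a dict with "image" (480x640x3 uint8, red, green, blue), "depth" (480x640 float32, m along the optical axis (not along the pixel's ray), 0 where there is no reading), "camera_matrix" (3x3 intrinsics, pixels), "T" (4x4, takes a point from camera to world coordinates). Camera axes: x right, y up, looking along -z (the intrinsics and any distortion apply to the point x, -y, -z); pixel columns grow to the right and rows downward; lengths in m; the calibration is good to about 2 mm. A picture is of the moment at which its call begins.
- bot.finish_job(): hands the job in; it is judged then, once.
Trained networks look in the newest picture that a camera, given by its name, has taken for a name from the list of things; names that differ only in an ending like _2 or _b are one class to them, and where a whole thing is asked for, a point or a joint stands for the part that bears it (a point fixed in the world has none). Each returns a list of dicts, best first, with "conf" (0 to 1); they miss things now and then, are a little off and sometimes report something else, mostly with a low value. They report only what shows in the picture. A call takes as long as a camera call.
- bot.regions_of(target, camera): "region" (480x640 bool, what is visible of it) and "at" ([row, column] in pixels, amid what is visible of it).
The state is a dict: "clock": time; "joint_positions": joint angles; "joint_velocities": joint speeds; "joint_efforts": joint torques, N m; "eef_pos": TCP position; "orientation": TCP orientation; "force": force on the tool from outside, world axes, zero at the start; "wrist_torque": the same for the moment, N m; "width": finger opening in m; "gripper_force": force on a finger pad.
Only numpy, scipy, OpenCV 4.12 (cv2) and the standard library are available. Lean on these libraries where they do the work, as an engineer would, in place of code of your own. Each camera call takes 0.05 s, during which the arm holds its last target. There are 200 camera calls.

## Working session

There is one attempt and no reset: what is moved stays moved. The work goes in short steps, Python scripts to look and compute and a tool call to move; the robot and the scene stay as the last step left them, time stands still between calls to the robot, and variables do not carry over. Pictures are saved under pics/ and viewed, at most 10 in all, crops included, and the job is handed in when it is done.

Besides the shell and the picture viewer there is one more tool, called after ">>>" as name(argument=value, ...) on one line, values as JSON. send_rows: Moves the arm, as the interface text tells. Its arguments: {"type":"object","properties":{"steps":{"type":"array"},"squeeze":{"type":"number"}},"required":["steps"]}

```bash
mkdir -p pics
cat > h.py <<'E'
import numpy as np, cv2
from workcell import bot
def world(c):
    K=c["camera_matrix"];d=c["depth"];v,u=np.mgrid[0:480,0:640]
    x=(u-K[0,2])/K[0,0]*d;y=(v-K[1,2])/K[1,1]*d
    P=np.stack([x,-y,-d,np.ones_like(d)],-1)@c["T"].T
    P=P[...,:3];P[d==0]=np.nan
    return P
def save(c,n): cv2.imwrite(f"pics/{n}.png",c["image"][...,::-1])
E
python3 - <<'E'
from h import *
print(bot.observe())
for n in ("top","scene"):
    c=bot.capture(n);save(c,n+"0");P=world(c)
    print(n,c["camera_matrix"].round(1).tolist(),c["T"].round(3).tolist())
    for t in ["stop","jaw","blade","brick","block","jar","pliers","file"]:
        for r in bot.regions_of(t,n)[:2]:
            m=r["region"];q=P[m];q=q[~np.isnan(q[:,0])]
            if len(q): print(t,round(r["conf"],2),r["at"],m.sum(),np.median(q,0).round(3),np.percentile(q,2,0).round(3),np.percentile(q,98,0).round(3))
E
```

```text
{'clock': 0.0, 'joint_positions': array([ 9.80492895e-01,  5.28464522e-01,  1.43388667e+00, -1.23482194e-05,
        1.18142335e+00, -1.78510229e-01]), 'joint_velocities': array([-1.84745629e-05,  4.75375382e-04,  8.91799849e-04,  7.09814599e-04,
       -6.60783372e-04, -5.41756399e-05]), 'joint_efforts': array([ 1.99572187e-04, -4.40040386e+01, -1.76594871e+01,  6.33476302e-02,
        5.82048751e-02, -1.75058817e-04]), 'eef_pos': array([0.24980931, 0.57226793, 0.29127747]), 'orientation': array([-3.13944341e+00, -3.76191773e-04,  2.72980375e+00]), 'force': array([-0.44909086, -0.502265  , -0.49551215]), 'wrist_torque': array([ 0.02246684,  0.00169486, -0.03962907]), 'gripper_force': 0.0, 'width': 0.08705521255802273}
top [[510.2, 0.0, 318.6], [0.0, 510.2, 244.9], [0.0, 0.0, 1.0]] [[-0.019, 0.991, -0.131, 0.514], [-0.999, -0.022, -0.026, 0.009], [-0.028, 0.131, 0.991, 0.835], [0.0, 0.0, 0.0, 1.0]]
stop 0.91 [315.1, 234.0] 7517 [0.515 0.168 0.02 ] [0.395 0.071 0.013] [0.642 0.21  0.033]
stop 0.46 [266.4, 390.2] 2145 [ 0.582 -0.088  0.007] [ 0.534 -0.119  0.003] [ 0.623 -0.01   0.01 ]
[... 1185 characters left out ...]
68 0.002] [0.517 0.208 0.039]
blade 0.84 [217.5, 336.4] 1702 [ 0.584 -0.082  0.007] [ 0.533 -0.116 -0.001] [ 0.624 -0.002  0.01 ]
brick 0.81 [336.3, 325.4] 4174 [0.706 0.138 0.031] [0.667 0.076 0.001] [0.738 0.188 0.033]
brick 0.51 [175.1, 266.1] 1352 [ 0.627 -0.225  0.011] [ 0.518 -0.242 -0.001] [ 0.766 -0.213  0.022]
block 0.59 [350.7, 507.6] 3073 [0.489 0.271 0.021] [0.448 0.231 0.003] [0.521 0.303 0.024]
jar 0.65 [263.0, 265.9] 1344 [ 0.723 -0.013  0.042] [ 0.696 -0.047  0.007] [0.745 0.003 0.046]
pliers 0.61 [438.0, 418.4] 1904 [0.674 0.308 0.009] [ 0.603  0.288 -0.   ] [0.754 0.347 0.012]
file 0.94 [173.5, 264.8] 1266 [ 0.629 -0.225  0.011] [ 0.52  -0.238  0.005] [ 0.765 -0.213  0.022]
```

View pics/top0.png

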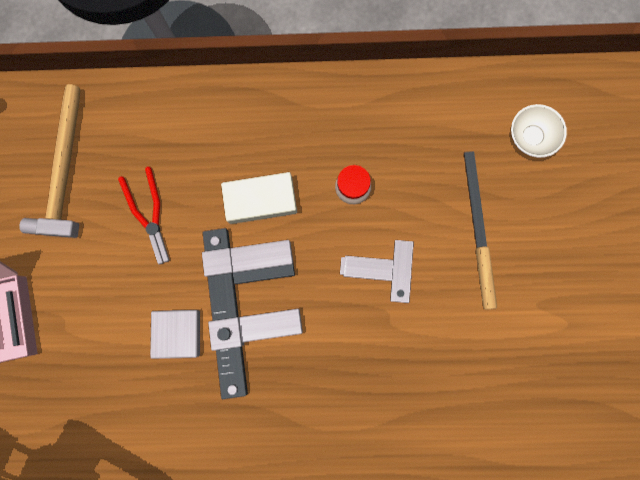

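View pics/scene0.png

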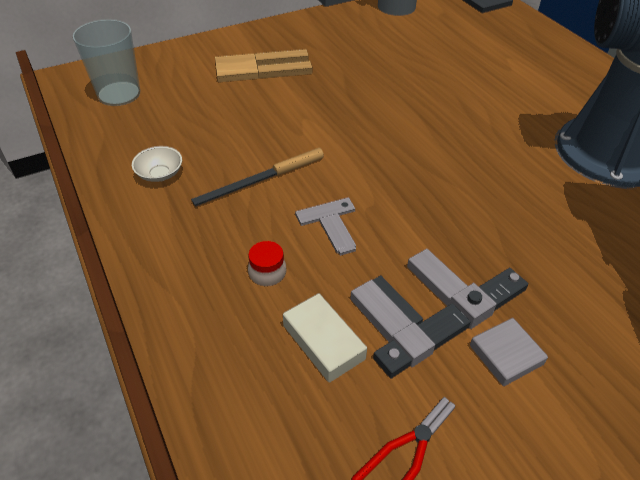

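Top view: the stop's mouth faces image right at about col 297. The fixed jaw is at row 260 with its dark facing at rows 268–283, and the sliding jaw is at row 325. The blade points left, with its tip near (265, 341) and its head at col 402. Stop x is roughly world +y and stop y roughly world -x. Next I'll fit the poses.

```bash
cat > fit.py <<'E'
from h import *
from scipy.optimize import minimize
def rects(p,rs):
    return np.any([(p[:,0]>a)&(p[:,0]<b)&(p[:,1]>c)&(p[:,1]<d) for a,b,c,d in rs],0)
def fitpose(cam,zlo,zhi,zt,rs,g,win=0.10,reg=None):
    """fit top-face outline at height zt: signed soft-edge IoU between the height mask and the model projected on rays to plane zt"""
    P=world(cam);o=cam["T"][:3,3]
    Z=P[...,2]; s=(zt-o[2])/(P[...,2]-o[2]); Q=o+(P-o)*s[...,None]   # ray on plane zt
    near=np.hypot(Q[...,0]-g[0],Q[...,1]-g[1])<win
    m=(Z>zlo)&(Z<zhi)&near
    if reg is not None: m&=reg
    q=Q[near][:,:2]; t=m[near]
    sg=0.0012
    def sd(l):
        d=[np.minimum(np.minimum(l[:,0]-a,b-l[:,0]),np.minimum(l[:,1]-c,dd-l[:,1])) for a,b,c,dd in rs]
        return np.max(d,0)
    def cost(v):
        c,s_=np.cos(v[2]),np.sin(v[2]);l=(q-v[:2])@np.array([[c,-s_],[s_,c]])
        w=1/(1+np.exp(-np.clip(sd(l)/sg,-30,30)));return np.sum((w-t)**2)
    best=min((minimize(cost,np.array(g)+d,method="Nelder-Mead",options=dict(xatol=1e-5,fatol=1e-3,maxiter=2000,initial_simplex=np.array(g)+d+np.array([[0,0,0],[.01,0,0],[0,.01,0],[0,0,.1]]))) for d in ([0,0,0],[.006,-.006,.05],[-.006,.006,-.05])),key=lambda r:r.fun)
    return best.x,best.fun,t.sum()
BL=[(0,.079,-.017,.017),(0.07,.085,-.014,.014),(-.03,.0005,-.05,.05)]
BAR=[(0,.098,-.02,.02)]
E
python3 - <<'E'
from fit import *
for n in ("top","scene"):
    c=bot.capture(n);P=world(c);Z=P[...,2]
    t=(abs(P[...,0]-.35)<.04)&(abs(P[...,1]-.1)<.1);print(n,"bench z",np.nanmean(Z[t]),np.nanstd(Z[t]))
    r=bot.regions_of("blade",n)[0]["region"];print("blade z",np.nanmedian(Z[r]))
    b,f,k=fitpose(c,.005,.012,.008,BL,[.58,-.10,1.6]);print("blade",b.round(4),f,k)
    j,f,k=fitpose(c,.0195,.025,.022,BAR,[.488,.09,1.6],.075);print("jawbar",j.round(4),f,k)
    fx,f,k=fitpose(c,.0205,.025,.022,BAR,[.588,.09,1.6],.075);print("fixed",fx.round(4),f,k)
    # profile across the gap: height & colour along stop y at stop x=30..70
    th=j[2];ex=np.array([np.cos(th),np.sin(th)]);ey=np.array([-ex[1],ex[0]])
    l=(P[...,:2]-fx[:2]);lx=l@ex;ly=l@ey
    for y0 in np.arange(-.024,.11,.002):
        m=(lx>.02)&(lx<.075)&(ly>y0)&(ly<y0+.002)
        if m.sum(): print(round((y0-.02)*1e3),m.sum(),(1e3*np.nanmedian(Z[m])).round(1),c["image"][m].mean(0).round(),end=" | ")
    print()
E
```

```text
top bench z -0.00041929257060240407 0.002487240084181906
blade z 0.007247385602534351
blade [ 0.5801 -0.0885  1.4596] 169.45092623315475 2114
jawbar [0.5021 0.0611 1.6965] 196.47875496749987 1385
fixed [0.6115 0.0765 1.6782] 505.814913224258 980
-42 19 20.2 [172. 137. 116.] | -40 40 20.9 [185. 172. 173.] | -38 41 21.3 [205. 196. 202.] | -36 41 21.5 [209. 200. 206.] | -34 47 21.0 [208. 200. 206.] | -32 38 21.4 [211. 202. 208.] | -30 39 21.6 [213. 204. 210.] | -28 44 21.4 [213. 204. 210.] | -26 43 21.1 [215. 206. 213.] | -24 41 21.2 [213. 204. 210.] | -22 40 21.4 [212. 204. 210.] | -20 43 21.2 [211. 203. 209.] | -18 41 21.0 [212. 203. 209.] | -16 44 21.1 [216. 208. 214.] | -14 42 21.0 [216. 207. 214.] | -12 42 20.8 [218. 209. 215.] | -10 42 21.0 [221. 214. 219.] | -8 43 21.2 [221. 214. 220.] | -6 39 21.4 [218. 209. 215.] | -4 43 21.2 [212. 203. 210.] | -2 51 18.9 [150. 145. 150.] | 0 42 18.1 [88. 91. 95.] | 2 42 18.0 [89. 94. 98.] | 4 43 18.4 [89. 93. 97.] | 6 39 18.5 [89. 93. 97.] | 8 43 18.6 [89. 93. 98.] | 10 45 17.9 [90. 94. 98.] | 12 42 18.1 [88. 92. 97.] | 14 43 17.7 [89. 93. 98.
[... 2520 characters left out ...]
5.  87.  40.] | 44 41 -0.7 [134.  87.  40.] | 46 32 -0.6 [135.  88.  40.] | 48 40 -0.9 [136.  88.  40.] | 50 35 -0.8 [132.  86.  39.] | 52 41 -1.1 [129.  83.  38.] | 54 36 -0.6 [126.  82.  37.] | 56 37 -1.0 [125.  81.  37.] | 58 40 -0.7 [126.  82.  38.] | 60 37 -0.5 [127.  82.  38.] | 62 30 -1.1 [127.  82.  38.] | 64 37 -0.6 [127.  82.  38.] | 66 39 -0.8 [129.  84.  38.] | 68 39 -0.6 [133.  86.  39.] | 70 123 8.8 [83. 68. 55.] | 72 192 11.3 [77. 68. 64.] | 74 58 20.7 [126. 119. 119.] | 76 39 21.3 [147. 142. 145.] | 78 33 21.6 [145. 140. 143.] | 80 33 21.0 [145. 140. 143.] | 82 39 21.1 [146. 141. 143.] | 84 37 20.9 [145. 140. 143.] | 86 37 21.3 [146. 141. 144.] | 88 37 21.4 [146. 141. 144.] |
```

```bash
sed -i 's/m=(Z>zlo)&(Z<zhi)&near/I=cam["image"].astype(float);mx=I.max(-1);m=(mx-I.min(-1)<.2*mx)\&(mx>zlo)\&near/; s/s=(zt-o\[2\])\/(P\[...,2\]-o\[2\])/P=rays(cam);s=(zt-o[2])\/(P[...,2]-o[2])/' fit.py
cat >> h.py <<'E'
def rays(c):
    c=dict(c);c["depth"]=np.full((480,640),.8);return world(c)
E
cat >> fit.py <<'E'
def measure(n,names=("blade","jawbar","fixed"),g=None):
    c=bot.capture(n);v=160 if n=="top" else 110;out={}
    G=dict(blade=[.58,-.088,1.46],jawbar=[.502,.061,1.69],fixed=[.611,.078,1.69]);G.update(g or {})
    for k in names:
        rs=BL if k=="blade" else [(0,.07,-.02,.02)] 
        w=.1 if k=="blade" else None
        gg=G[k]
        if k=="blade": r=fitpose(c,v,0,.008,BL,gg,.105)
        else:
            # bars: window cuts off before the head block (long model, mask window about the mouth half)
            r=fitpose(c,v,0,.022,[(0,.2,-.02,.02)],gg,.07)
        out[k]=r[0];print(n,k,r[0].round(4),round(r[1],1),r[2])
    return c,out
E
python3 - <<'E'
from fit import *
for n in ("top","scene"):
    c,o=measure(n)
    m=o["fixed"]
    th=(o["fixed"][2]+o["jawbar"][2])/2
    ex=np.array([np.cos(th),np.sin(th)]);ey=np.array([-ex[1],ex[0]])
    so=o["fixed"][:2]+.02*ey
    f=lambda p:(np.array([(p-so)@ex,(p-so)@ey])*1e3).round(1)
    print("stop origin",so.round(4),th,"jawbar",f(o["jawbar"][:2]),"blade",f(o["blade"][:2]),o["blade"][2]-th)
    # facing edge at z=.019: dark mask profile
    o3=c["T"][:3,3];R=rays(c);Q=o3+(R-o3)*((.019-o3[2])/(R[...,2]-o3[2]))[...,None]
    l=Q[...,:2]-so;lx=l@ex;ly=l@ey;I=c["image"].astype(float);s=1-I.min(-1)/I.max(-1)
    print([(y,round(float(I[(lx>.02)&(lx<.08)&(abs(ly*1e3-y)<.6)].mean()),0),round(float(s[(lx>.02)&(lx<.08)&(abs(ly*1e3-y)<.6)].mean()),2)) for y in range(8,32)])
E
```

```text
top blade [ 0.5794 -0.0886  1.4574] 134.6 2138
top jawbar [0.5012 0.0624 1.6954] 35.7 1064
top fixed [0.612  0.0759 1.693 ] 80.9 1104
stop origin [0.5921 0.0735] 1.694202493023234 jawbar [ 0.2 91.6] blade [-159.2   32.5] -0.23682302373228348
[(8, 94.0, 0.08), (9, 93.0, 0.08), (10, 94.0, 0.08), (11, 94.0, 0.08), (12, 93.0, 0.09), (13, 93.0, 0.09), (14, 93.0, 0.09), (15, 93.0, 0.09), (16, 95.0, 0.08), (17, 86.0, 0.09), (18, 67.0, 0.08), (19, 65.0, 0.31), (20, 90.0, 0.63), (21, 102.0, 0.65), (22, 110.0, 0.66), (23, 111.0, 0.66), (24, 111.0, 0.66), (25, 112.0, 0.66), (26, 113.0, 0.66), (27, 113.0, 0.67), (28, 113.0, 0.66), (29, 113.0, 0.66), (30, 113.0, 0.66), (31, 113.0, 0.66)]
scene blade [ 0.5785 -0.0851  1.458 ] 88.1 1393
scene jawbar [0.5004 0.0659 1.701 ] 30.1 790
scene fixed [0.6108 0.0794 1.6933] 195.4 1142
stop origin [0.591  0.0769] 1.697177438374326 jawbar [ 0.5 91.3] blade [-159.1   32.9] -0.23917758970437197
[(8, 62.0, 0.09), (9, 62.0, 0.09), (10, 62.0, 0.09), (11, 62.0, 0.09), (12, 62.0, 0.1), (13, 62.0, 0.09), (14, 61.0, 0.09), (15, 61.0, 0.09), (16, 62.0, 0.09), (17, 64.0, 0.12), (18, 67.0, 0.35), (19, 80.0, 0.66), (20, 84.0, 0.7), (21, 84.0, 0.7), (22, 85.0, 0.71), (23, 85.0, 0.71), (24, 87.0, 0.7), (25, 88.0, 0.7), (26, 89.0, 0.7), (27, 89.0, 0.7), (28, 89.0, 0.7), (29, 88.0, 0.71), (30, 88.0, 0.7), (31, 87.0, 0.7)]<stdin>:12: RuntimeWarning: invalid value encountered in divide
```

```bash
cat > plan.py <<'E'
from h import *
from scipy.spatial.transform import Rotation as Ro
SO=np.array([.5916,.0752]);TH=1.6957
def stopw(x,y):
    c,s=np.cos(TH),np.sin(TH);return SO+np.array([c*x-s*y,s*x+c*y])/1e3
def tostop(p):
    c,s=np.cos(TH),np.sin(TH);d=(np.array(p[:2])-SO)*1e3;return np.array([c*d[0]+s*d[1],-s*d[0]+c*d[1]]).round(1)
def plan(xyz,yaw,n,g):
    o=bot.observe();p=o["eef_pos"];y0=o["orientation"][2];dy=(yaw-y0+np.pi)%(2*np.pi)-np.pi
    d=(np.array(xyz)-p)*1e3/n
    rows=[]
    for i in range(n):
        a=y0+dy*i/n
        R=Ro.from_euler("xyz",[np.pi,0,a]).as_matrix();t=R.T@d
        rows.append([g]+[round(float(v),1) for v in t]+[round(-dy/n,3)])
    print("at",p.round(4),round(y0,4),"stop",tostop(p))
    for i in range(0,n,5):print(rows[i:i+5])
E
python3 - <<'E'
from plan import *
b=np.array([.579,-.0869]);th=1.4577
t=b+.014*np.array([np.cos(th),np.sin(th)]);print(t)
plan([*t,.15],th,15,-1)
E
```

```text
[ 0.58057998 -0.07298944]
at [0.2501 0.5727 0.2922] 2.7298 stop [536.2 276.8]
[[-1, -37.4, -30.6, 9.5, np.float64(0.085)], [-1, -39.9, -27.4, 9.5, np.float64(0.085)], [-1, -42.1, -23.9, 9.5, np.float64(0.085)], [-1, -43.9, -20.2, 9.5, np.float64(0.085)], [-1, -45.5, -16.4, 9.5, np.float64(0.085)]]
[[-1, -46.7, -12.5, 9.5, np.float64(0.085)], [-1, -47.6, -8.5, 9.5, np.float64(0.085)], [-1, -48.2, -4.5, 9.5, np.float64(0.085)], [-1, -48.4, -0.4, 9.5, np.float64(0.085)], [-1, -48.2, 3.7, 9.5, np.float64(0.085)]]
[[-1, -47.7, 7.8, 9.5, np.float64(0.085)], [-1, -46.9, 11.8, 9.5, np.float64(0.085)], [-1, -45.7, 15.7, 9.5, np.float64(0.085)], [-1, -44.2, 19.6, 9.5, np.float64(0.085)], [-1, -42.4, 23.2, 9.5, np.float64(0.085)]]
```

>>> send_rows(steps=[[-1,-37.4,-30.6,9.5,0.085],[-1,-39.9,-27.4,9.5,0.085],[-1,-42.1,-23.9,9.5,0.085],[-1,-43.9,-20.2,9.5,0.085],[-1,-45.5,-16.4,9.5,0.085]])

```text
clock: 1.82
eef_pos: [0.361, 0.3562, 0.2447]
orientation: [3.141, 0.0, 2.302]
force: [0.7, -0.0, -0.2]
width: 0.0869
gripper_force: 0.0
```

>>> send_rows(steps=[[-1,-46.7,-12.5,9.5,0.085],[-1,-47.6,-8.5,9.5,0.085],[-1,-48.2,-4.5,9.5,0.085],[-1,-48.4,-0.4,9.5,0.085],[-1,-48.2,3.7,9.5,0.085]])

```text
clock: 2.45
eef_pos: [0.4711, 0.1405, 0.1972]
orientation: [3.141, 0.0, 1.877]
force: [0.2, 1.1, -0.2]
width: 0.0871
gripper_force: 0.0
```

>>> send_rows(steps=[[-1,-47.7,7.8,9.5,0.085],[-1,-46.9,11.8,9.5,0.085],[-1,-45.7,15.7,9.5,0.085],[-1,-44.2,19.6,9.5,0.085],[-1,-42.4,23.2,9.5,0.085]])

```text
clock: 3.08
eef_pos: [0.5805, -0.0751, 0.1496]
orientation: [3.141, 0.0, 1.452]
force: [1.2, -0.6, -0.2]
width: 0.0874
gripper_force: 0.0
```

>>> send_rows(steps=[[-1,0,0,0,0],[-1,0,0,0,0]])

```text
clock: 3.32
eef_pos: [0.579, -0.0732, 0.1495]
orientation: [-3.14, -0.001, 1.455]
force: [-0.4, 0.0, -0.4]
width: 0.0869
gripper_force: 0.0
```

Run:
```python
from plan import *
plan([.5806,-.0730,.0735],1.4577,5,-1);print(bot.observe()["force"])
c=bot.capture("top");save(c,"top1")
```

```text
at [ 0.579  -0.0732  0.1495] 1.4546 stop [-145.7   31. ]
[[-1, 0.1, 0.3, 15.2, np.float64(-0.001)], [-1, 0.1, 0.3, 15.2, np.float64(-0.001)], [-1, 0.1, 0.3, 15.2, np.float64(-0.001)], [-1, 0.1, 0.3, 15.2, np.float64(-0.001)], [-1, 0.1, 0.3, 15.2, np.float64(-0.001)]]
[-0.41623069  0.00375009 -0.35257777]
```

>>> send_rows(steps=[[-1,0,0,16,0],[-1,0,0,16,0],[-1,0,0,16,0],[-1,0,0,16,0],[-1,0,0,6,0]])

```text
clock: 4.0
eef_pos: [0.5789, -0.0732, 0.078]
orientation: [-3.139, -0.0, 1.455]
force: [0.7, -0.8, 0.5]
width: 0.0874
gripper_force: 0.0
```

>>> send_rows(steps=[[-1,0,0,3,0],[-1,0,0,2,0],[-1,0,0,0,0]])

```text
clock: 4.38
eef_pos: [0.5799, -0.0736, 0.0751]
orientation: [3.141, 0.0, 1.455]
force: [-0.0, 0.5, 0.1]
width: 0.0872
gripper_force: 0.0
```

Run:
```python
from plan import *
print(bot.observe()["eef_pos"])
a=bot.capture("top")["image"];b=bot.capture("scene")["image"]
im=np.hstack([cv2.resize(a[180:360,200:440],(400,300)),cv2.resize(b[140:320,260:500],(400,300))])
cv2.imwrite("pics/g1.png",im[...,::-1])
```

```text
[ 0.57985398 -0.07357424  0.07506223]
```

View pics/g1.png

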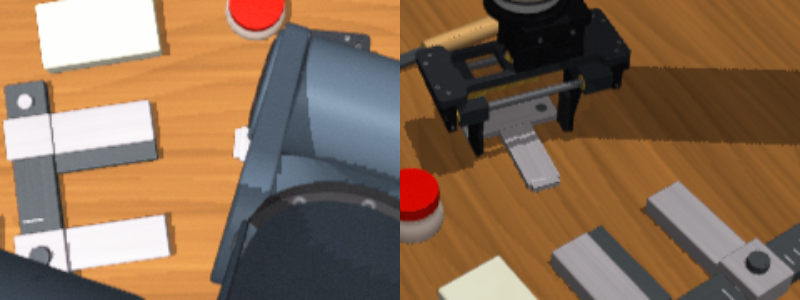

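The fingers straddle the shank just ahead of the shoulders (right half, around (520, 130)), and nothing else is between them. I'll lower a little and grip gently.

>>> send_rows(steps=[[-1,0,0,2.5,0],[0.3,0,0,0,0],[0.3,0,0,0,0],[0.3,0,0,0,0],[0.3,0,0,0,0]], squeeze=10)

```text
clock: 5.1
eef_pos: [0.5797, -0.0734, 0.0723]
orientation: [3.142, -0.0, 1.455]
force: [-0.1, 0.3, 0.5]
width: 0.0549
gripper_force: 0.0
```

>>> send_rows(steps=[[0.3,0,0,0,0],[0.3,0,0,0,0]])

```text
clock: 5.35
eef_pos: [0.5799, -0.0735, 0.0723]
orientation: [3.141, 0.0, 1.455]
force: [1.8, -0.0, 0.4]
width: 0.0354
gripper_force: 0.8
```

Run:
```python
from plan import *
z=bot.observe()["eef_pos"][2]
t=stopw(-85+14-6,41);print(t)   # tip 6 mm short of the mouth
plan([*t,z],TH,10,.3)
from fit import *
c,o=measure("scene",("blade",),{"blade":[.5785,-.085,1.458]})
```

```text
[ 0.560512   -0.00630789]
at [ 0.5799 -0.0735  0.0723] 1.4548 stop [-146.1   30.1]
[[0.3, 6.5, -2.7, -0.0, np.float64(-0.024)], [0.3, 6.5, -2.6, -0.0, np.float64(-0.024)], [0.3, 6.6, -2.4, -0.0, np.float64(-0.024)], [0.3, 6.6, -2.2, -0.0, np.float64(-0.024)], [0.3, 6.7, -2.1, -0.0, np.float64(-0.024)]]
[[0.3, 6.7, -1.9, -0.0, np.float64(-0.024)], [0.3, 6.8, -1.8, -0.0, np.float64(-0.024)], [0.3, 6.8, -1.6, -0.0, np.float64(-0.024)], [0.3, 6.9, -1.4, -0.0, np.float64(-0.024)], [0.3, 6.9, -1.3, -0.0, np.float64(-0.024)]]
scene blade [ 0.5774 -0.083   1.4419] 833.4 596
```

>>> send_rows(steps=[[0.5,0,0,0,0],[0.5,0,0,0,0],[0.5,6.5,-2.7,0,-0.024],[0.5,6.5,-2.6,0,-0.024],[0.5,6.6,-2.4,0,-0.024]])

```text
clock: 6.02
eef_pos: [0.5735, -0.0528, 0.0723]
orientation: [-3.141, 0.0, 1.529]
force: [1.3, -2.1, -0.3]
width: 0.0336
gripper_force: 10.0
```

>>> send_rows(steps=[[0.5,6.6,-2.2,0,-0.024],[0.5,6.7,-2.1,0,-0.024],[0.5,6.7,-1.9,0,-0.024],[0.5,6.8,-1.8,0,-0.024],[0.5,6.8,-1.6,0,-0.024]])

```text
clock: 6.65
eef_pos: [0.564, -0.0193, 0.0723]
orientation: [3.141, 0.0, 1.648]
force: [1.1, -2.1, 0.1]
width: 0.0339
gripper_force: 10.0
```

>>> send_rows(steps=[[0.5,6.9,-1.4,0,-0.024],[0.5,6.9,-1.3,0,-0.024],[0.5,0,0,0,0]])

```text
clock: 7.02
eef_pos: [0.5597, -0.005, 0.0723]
orientation: [-3.141, -0.001, 1.695]
force: [1.4, 2.3, 1.5]
width: 0.0339
gripper_force: 10.0
```

Run:
```python
from plan import *
o=bot.observe();print(o["eef_pos"],o["orientation"],tostop(o["eef_pos"]),o["width"],o["gripper_force"])
a=bot.capture("top")["image"];b=bot.capture("scene")["image"]
im=np.hstack([cv2.resize(a[200:350,200:400],(400,300)),cv2.resize(b[180:330,300:500],(400,300))])
cv2.imwrite("pics/g2.png",im[...,::-1])
```

```text
[ 0.55972931 -0.00501549  0.0722903 ] [-3.14101674e+00 -1.20117658e-03  1.69536667e+00] [-75.6  41.6] 0.03390497341170035 10.009042471647263
```

View pics/g2.png

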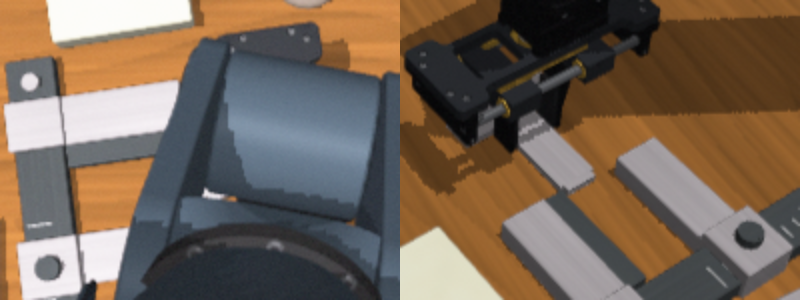

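In the scene view the shank tip, at about (578, 180), is just outside the mouth between the facing and the sliding jaw. I'll measure its lateral position and angle in the scene camera's own stop frame.

```bash
cat > tip.py <<'E'
from h import *
SC=(np.array([.591,.0769]),1.6957)
def tip(c=None):
    c=c or bot.capture("scene");o=c["T"][:3,3];R=rays(c);Q=o+(R-o)*((.008-o[2])/(R[...,2]-o[2]))[...,None]
    so,th=SC;ex=np.array([np.cos(th),np.sin(th)]);ey=np.array([-ex[1],ex[0]])
    l=(Q[...,:2]-so)*1e3;lx=l@ex;ly=l@ey;I=c["image"].astype(float);mx=I.max(-1)
    return lx,ly,(mx-I.min(-1)<.2*mx)&(mx>110),I
E
python3 - <<'E'
from tip import *
lx,ly,m,I=tip()
for x in range(-60,12,4):
    k=m&(abs(lx-x)<2)&(ly>12)&(ly<68)
    if k.sum()>5: print(x,k.sum(),np.percentile(ly[k],[3,97]).round(1))
k=m&(lx<5)&(lx>-60)&(ly>28)&(ly<55);print("tip x",np.percentile(lx[k],99))
E
```

```text
-60 40 [25.9 58.8]
-56 41 [27.  58.7]
-52 37 [25.9 56.2]
-48 40 [27.1 57.3]
-44 39 [26.1 56.2]
-40 39 [26.1 57.3]
-36 39 [27.2 57.2]
-32 40 [26.2 56.1]
-28 41 [27.3 57.4]
-24 41 [26.3 58.4]
-20 43 [26.4 58.2]
-16 41 [27.4 57.2]
-12 41 [26.4 56.9]
-8 35 [28.8 54.5]
-4 16 [30.6 54. ]
tip x -4.42951455281698
```

>>> send_rows(steps=[[0.5,5.5,0,0,0],[0.5,5.5,0,0,0],[0.5,5.5,0,0,0],[0.5,5.5,0,0,0],[0.5,5.5,0,0,0]])

```text
clock: 7.8
eef_pos: [0.5568, 0.0214, 0.0723]
orientation: [3.141, 0.0, 1.695]
force: [0.4, -3.8, 1.2]
width: 0.0339
gripper_force: 10.0
```

>>> send_rows(steps=[[0.5,5.5,0,0,0],[0.5,5.5,0,0,0],[0.5,5.5,0,0,0],[0.5,5.5,0,0,0],[0.5,0,0,0,0]])

```text
clock: 8.43
eef_pos: [0.5539, 0.0439, 0.0723]
orientation: [3.142, -0.001, 1.695]
force: [0.9, 0.0, 3.1]
width: 0.0337
gripper_force: 10.0
```

Run:
```python
from plan import *
from tip import *
o=bot.observe();print(o["eef_pos"],o["orientation"],tostop(o["eef_pos"]),o["width"],o["gripper_force"],o["force"])
lx,ly,m,I=tip()
for x in range(-32,52,6):
    k=m&(abs(lx-x)<3)&(ly>20)&(ly<66)
    if k.sum()>5: print(x,k.sum(),np.percentile(ly[k],[3,97]).round(1))
```

```text
[0.55388382 0.04387222 0.07228865] [ 3.14156205e+00 -9.05355004e-04  1.69468310e+00] [-26.4  41.3] 0.03367344752479104 9.999919831752777 [9.04357069e-01 2.17288259e-03 3.13133245e+00]
-26 32 [36.3 57.3]
-20 9 [34.7 57. ]
-14 41 [28.7 56.9]
-8 64 [26.2 58.5]
-2 61 [27.3 57.1]
4 64 [26.3 57.1]
10 62 [27.4 57. ]
16 67 [26.4 58.2]
22 69 [25.3 56.9]
28 68 [26.5 58.1]
34 70 [25.5 56.8]
40 61 [28.9 55.7]
46 19 [29.8 53.5]
```

>>> send_rows(steps=[[0.0,0,0,0,0],[0.0,0,0,0,0],[0.0,0,0,-10,0],[-0.15,0,0,-15,0],[-0.15,-15,0,-10,0]])

```text
clock: 9.1
eef_pos: [0.5561, 0.0283, 0.1087]
orientation: [3.14, 0.0, 1.697]
force: [0.6, -0.2, 0.0]
width: 0.049
gripper_force: 0.0
```

>>> send_rows(steps=[[-0.15,-16,0,0,0],[-0.15,-17,0,0,0],[-0.15,-18,0,5,0],[-0.15,0,0,15,0],[-0.15,0,0,0,0]])

```text
clock: 9.72
eef_pos: [0.5607, -0.0224, 0.0852]
orientation: [-3.137, -0.002, 1.694]
force: [0.1, 0.7, -0.1]
width: 0.0499
gripper_force: 0.0
```

Run:
```python
from plan import *
from tip import *
o=bot.observe();print(o["eef_pos"],o["orientation"],tostop(o["eef_pos"]),o["width"],o["gripper_force"],o["force"])
lx,ly,m,I=tip()
for x in range(-74,52,6):
    k=m&(abs(lx-x)<3)&(ly>-15)&(ly<((66 if x>-6 else 100)))&((x<-6)|(ly>20))
    if k.sum()>5: print(x,k.sum(),np.percentile(ly[k],[3,97]).round(1))
cv2.imwrite("pics/g3.png",cv2.resize(I[160:340,280:520].astype(np.uint8),(800,600))[...,::-1])
```

```text
[ 0.5607071  -0.02238496  0.08523011] [-3.13728281e+00 -1.82916009e-03  1.69406836e+00] [-93.   42.8] 0.04985181645027169 0.0 [ 0.08755283  0.68851332 -0.06825499]
-68 114 [-4.3 87.3]
-62 164 [-4.3 87.9]
-56 154 [-4.5 88.2]
-50 168 [-5.1 87.4]
-44 176 [-5.  87.3]
-38 90 [-0.6 84. ]
-32 59 [26.9 57.4]
-26 59 [27.  56.4]
-20 60 [26.1 56.3]
-14 61 [27.2 57.2]
-8 103 [-11.3  97. ]
-2 61 [27.3 57.1]
4 64 [26.3 57.1]
10 62 [27.4 57. ]
16 67 [26.4 58.2]
22 69 [25.3 56.9]
28 68 [26.5 58.1]
34 70 [25.5 56.8]
40 61 [28.9 55.7]
46 19 [29.8 53.5]
```

View pics/g3.png

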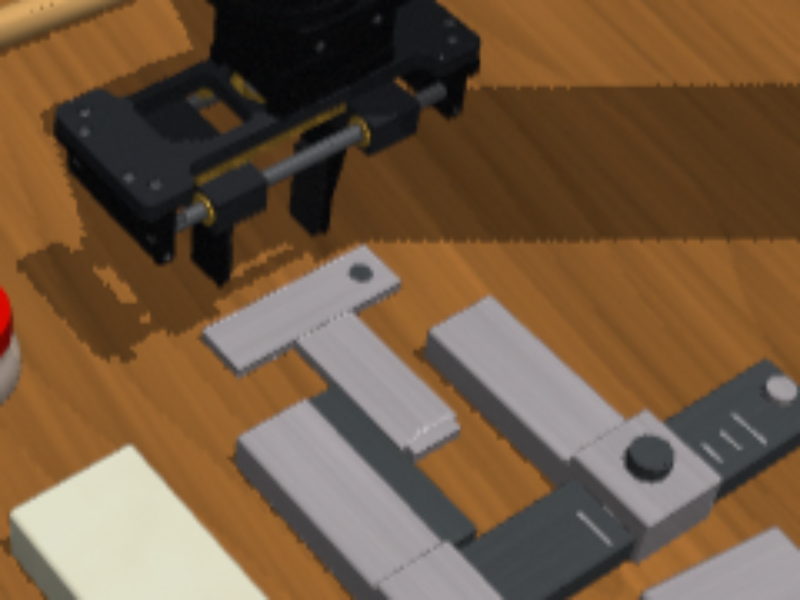

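The blade is straight, the shank is about 46 mm into the gap, and both fingers are behind the head. Next I'll lower and push with both fingertips.

>>> send_rows(steps=[[-0.15,0,0,12.5,0],[-0.15,0,-1,0,0],[-0.15,8,0,0,0],[-0.15,6,0,0,0],[-0.15,6,0,0,0]])

```text
clock: 10.4
eef_pos: [0.5589, -0.0024, 0.075]
orientation: [3.141, 0.001, 1.695]
force: [0.8, -2.0, -1.4]
width: 0.0502
gripper_force: 0.9
```

>>> send_rows(steps=[[-0.15,6,0,0,0],[-0.15,6,0,0,0],[-0.15,6,0,0,0],[-0.15,6,0,0,0],[-0.15,0,0,0,0]])

```text
clock: 11.02
eef_pos: [0.5555, 0.0218, 0.0748]
orientation: [-3.141, -0.001, 1.695]
force: [-0.2, -0.2, -0.6]
width: 0.0501
gripper_force: 0.0
```

```bash
cat > chk.py <<'E'
from plan import *
from tip import *
o=bot.observe();print(o["eef_pos"],o["orientation"],tostop(o["eef_pos"]),o["width"],o["gripper_force"],o["force"])
lx,ly,m,I=tip()
k=m&(ly>28)&(ly<55)&(lx<95)&(lx>-5);print("tip",np.percentile(lx[k],99))
for x in range(-2,94,8):
    k=m&(abs(lx-x)<4)&(ly>19)&(ly<62)
    if k.sum()>5: print(x,k.sum(),np.percentile(ly[k],[3,97]).round(1))
for y in (-4,0,4,8,70,74,78,82,86):
    k=m&(abs(ly-y)<2)&(lx>-60)&(lx<-1)
    if k.sum()>3: print("shoulder",y,np.percentile(lx[k],[3,97]).round(1))
E
python3 chk.py
```

```text
[0.55552726 0.02180218 0.07479577] [-3.14129047e+00 -6.69704900e-04  1.69499738e+00] [-48.5  42.4] 0.0501470536414637 0.0 [-0.19706761 -0.18832001 -0.55108217]
tip 77.81743911258485
-2 86 [26.2 57.1]
6 85 [25.7 56.4]
14 88 [25.2 56.9]
22 87 [26.  56.2]
30 89 [25.4 56. ]
38 89 [26.2 56.7]
46 91 [25.5 55.8]
54 93 [26.5 56.6]
62 96 [25.7 57.8]
70 94 [26.7 56.5]
78 46 [28.2 53.5]
shoulder -4 [-30.   -1.8]
shoulder 0 [-30.6  -2.5]
shoulder 4 [-30.4  -2.4]
shoulder 8 [-29.5  -2.8]
shoulder 70 [-33.8  -7.6]
shoulder 74 [-31.9  -7. ]
shoulder 78 [-29.6  -7.6]
shoulder 82 [-31.5  -1.7]
shoulder 86 [-30.5  -2.7]
```

>>> send_rows(steps=[[-0.15,3,0,0,0],[-0.15,1.5,0,0,0],[-0.15,0,0,0,0]])

```text
clock: 11.45
eef_pos: [0.5552, 0.0255, 0.0747]
orientation: [-3.142, -0.0, 1.695]
force: [-0.2, -1.8, -0.3]
width: 0.05
gripper_force: 0.8
```

>>> send_rows(steps=[[-0.15,1.5,0,0,0],[-0.15,0,0,0,0]])

```text
clock: 11.7
eef_pos: [0.555, 0.027, 0.0747]
orientation: [3.141, -0.0, 1.695]
force: [0.3, -2.4, 0.4]
width: 0.0497
gripper_force: 1.0
```

>>> send_rows(steps=[[-0.15,1,0,0,0],[-0.15,0,0,0,0]])

```text
clock: 11.95
eef_pos: [0.555, 0.0275, 0.0748]
orientation: [3.141, 0.001, 1.695]
force: [-0.1, -5.9, -0.6]
width: 0.0501
gripper_force: 2.4
```

>>> send_rows(steps=[[-0.15,0.5,0,0,0],[-0.15,0,0,0,0]])

```text
clock: 12.2
eef_pos: [0.555, 0.0276, 0.0748]
orientation: [3.141, 0.001, 1.695]
force: [0.0, -6.6, -0.0]
width: 0.0495
gripper_force: 3.3
```

>>> send_rows(steps=[[-0.15,0.5,0,0,0],[-0.15,0,0,0,0]])

```text
clock: 12.45
eef_pos: [0.555, 0.0277, 0.0748]
orientation: [3.141, 0.002, 1.696]
force: [0.1, -7.5, -1.1]
width: 0.0499
gripper_force: 4.0
```

```bash
python3 chk.py
```

```text
[0.55502904 0.02774973 0.07478365] [3.14136530e+00 1.81660121e-03 1.69564739e+00] [-42.5  42.2] 0.04991205808468405 4.01793647557497 [ 0.10274759 -7.50100289 -1.07484572]
tip 82.90810827854024
-2 93 [25.9 59.7]
6 85 [25.7 56.4]
14 88 [25.2 56.9]
22 89 [26.  56.9]
30 91 [25.4 56.8]
38 90 [26.2 56.8]
46 91 [25.5 55.8]
54 91 [26.4 56.6]
62 92 [25.7 55.6]
70 94 [26.7 56.4]
78 87 [27.  55.2]
86 19 [28.9 53.2]
shoulder -4 [-23.6  -1.6]
shoulder 0 [-25.   -2.3]
shoulder 4 [-24.   -2.2]
shoulder 8 [-24.   -2.6]
shoulder 70 [-28.7  -2.6]
shoulder 74 [-23.8  -5.2]
shoulder 78 [-21.5  -5.9]
shoulder 82 [-25.1  -1.6]
shoulder 86 [-25.5  -2.5]
```

Force rises with no further motion, so the shoulders are home. I'll back off and go to the outer side of the sliding jaw, turned 90° so the push runs along tool x.

>>> send_rows(steps=[[-0.15,-4,0,0,0],[-0.15,-6,0,0,0],[-0.15,0,0,-25,0],[-0.15,0,0,-40,0],[-0.15,0,0,0,0]])

```text
clock: 13.12
eef_pos: [0.5577, 0.0191, 0.1424]
orientation: [3.136, 0.001, 1.695]
force: [0.5, -0.5, -0.6]
width: 0.0502
gripper_force: 0.0
```

Run:
```python
from plan import *
plan([*stopw(50,133),.14],TH-np.pi/2,10,1)
from fit import *
for n in ("top","scene"): measure(n,("blade",),{"blade":[.549,.07,1.695]})
```

```text
at [0.5577 0.0191 0.1424] 1.6947 stop [-51.5  40.7]
[[1, 10.1, -9.2, 0.2, np.float64(0.157)], [1, 8.6, -10.7, 0.2, np.float64(0.157)], [1, 6.8, -11.9, 0.2, np.float64(0.157)], [1, 4.8, -12.8, 0.2, np.float64(0.157)], [1, 2.8, -13.4, 0.2, np.float64(0.157)]]
[[1, 0.6, -13.7, 0.2, np.float64(0.157)], [1, -1.5, -13.6, 0.2, np.float64(0.157)], [1, -3.6, -13.2, 0.2, np.float64(0.157)], [1, -5.6, -12.5, 0.2, np.float64(0.157)], [1, -7.5, -11.5, 0.2, np.float64(0.157)]]
top blade [ 0.4902  0.2535 -0.1152] 880.0 880
scene blade [0.5503 0.0713 1.6997] 2625.0 4281
```

>>> send_rows(steps=[[1,10.1,-9.2,0,0.157],[1,8.6,-10.7,0,0.157],[1,6.8,-11.9,0,0.157],[1,4.8,-12.8,0,0.157],[1,2.8,-13.4,0,0.157]])

```text
clock: 13.85
eef_pos: [0.5027, 0.064, 0.1383]
orientation: [-3.139, 0.002, 0.904]
force: [-0.0, 0.1, 0.6]
width: 0.0079
gripper_force: 0.0
```

>>> send_rows(steps=[[1,0.6,-13.7,0,0.157],[1,-1.5,-13.6,0,0.157],[1,-3.6,-13.2,0,0.157],[1,-5.6,-12.5,0,0.157],[1,-7.5,-11.5,0,0.157]])

```text
clock: 14.48
eef_pos: [0.4507, 0.1085, 0.1385]
orientation: [-3.141, 0.003, 0.119]
force: [0.1, -0.1, 0.1]
width: 0.0006
gripper_force: 0.0
```

>>> send_rows(steps=[[1,0,0,0,0]])

```text
clock: 14.6
eef_pos: [0.4502, 0.1087, 0.1387]
orientation: [-3.141, 0.004, 0.128]
force: [0.1, 0.1, 0.5]
width: 0.0002
gripper_force: 0.0
```

Run:
```python
from plan import *
plan([*stopw(50,133),.075],TH-np.pi/2,3,1)
a=bot.capture("top");b=bot.capture("scene")["image"]
im=np.hstack([cv2.resize(a["image"][200:380,180:420],(400,300)),cv2.resize(b[160:340,320:560],(400,300))])
cv2.imwrite("pics/g4.png",im[...,::-1])
```

```text
at [0.4502 0.1087 0.1387] 0.1277 stop [ 50.8 136.1]
[[1, 1.0, 0.3, 21.2, np.float64(0.001)], [1, 1.0, 0.3, 21.2, np.float64(0.001)], [1, 1.0, 0.3, 21.2, np.float64(0.001)]]
```

View pics/g4.png

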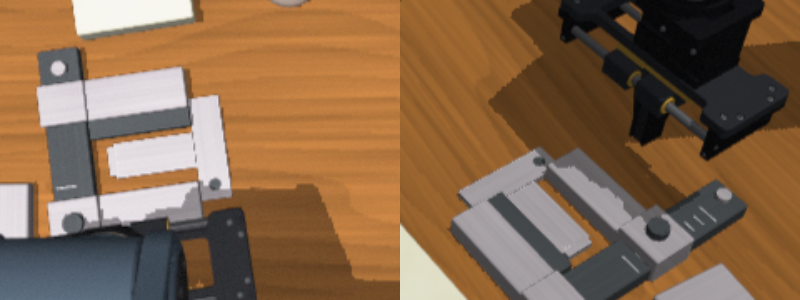

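The head sits flush against both jaw ends in both views (top crop at about (195, 105) and (205, 190)), with the shank straight in the gap. The closed fingers are outside the sliding jaw. Now I'll lower and push.

>>> send_rows(steps=[[1,0,0,21,0],[1,0,0,21,0],[1,0,0,21.5,0],[1,6,0,0,0],[1,0,0,0,0]])

```text
clock: 15.32
eef_pos: [0.4595, 0.1087, 0.0765]
orientation: [3.141, -0.002, 0.125]
force: [-1.0, 0.7, 0.1]
width: 0.0005
gripper_force: 0.0
```

>>> send_rows(steps=[[1,3,0,0,0],[1,3,0,0,0],[1,3,0,0,0],[1,3,0,0,0]])

```text
clock: 15.82
eef_pos: [0.4688, 0.1104, 0.0764]
orientation: [-3.141, 0.002, 0.125]
force: [-3.5, -1.3, 2.6]
width: 0.0007
gripper_force: 1.6
```

>>> send_rows(steps=[[1,2,0,0,0],[1,2,0,0,0],[1,2,0,0,0],[1,2,0,0,0]])

```text
clock: 16.32
eef_pos: [0.4777, 0.1115, 0.0762]
orientation: [-3.141, 0.001, 0.125]
force: [-3.9, 0.4, 3.3]
width: 0.0005
gripper_force: 2.6
```

```bash
python3 chk.py
```

```text
[0.47767445 0.1115217  0.07621731] [-3.14142614e+00  6.28294942e-04  1.24815365e-01] [ 50.2 108.5] 0.0005089036370125247 2.6053550094366074 [-3.86486851  0.39963386  3.28064541]
tip 83.0274501192696
-2 88 [25.8 57.6]
6 80 [25.6 54.5]
14 81 [25.2 53.9]
22 88 [26.  56.9]
30 92 [25.4 57.2]
38 92 [26.3 57.1]
46 95 [25.5 57.9]
54 94 [26.5 56.9]
62 96 [25.7 57.8]
70 97 [26.8 56.6]
78 91 [26.6 56.4]
86 21 [27.8 53.1]
shoulder -4 [-30.   -1.8]
shoulder 0 [-29.   -2.5]
shoulder 4 [-28.8  -2.3]
shoulder 8 [-28.8  -2.8]
```

>>> send_rows(steps=[[1,1,0,0,0],[1,1,0,0,0],[1,1,0,0,0],[1,1,0,0,0]])

```text
clock: 16.88
eef_pos: [0.4804, 0.1119, 0.0762]
orientation: [-3.141, 0.003, 0.125]
force: [-5.6, 0.5, 5.0]
width: 0.0002
gripper_force: 2.9
```

>>> send_rows(steps=[[1,1,0,0,0],[1,0,0,0,0]])

```text
clock: 17.12
eef_pos: [0.4816, 0.112, 0.0762]
orientation: [-3.141, 0.003, 0.125]
force: [-6.5, -0.1, 4.3]
width: 0.0006
gripper_force: 2.6
```

```bash
python3 chk.py
```

```text
[0.48163124 0.11202713 0.07618581] [-3.14132920e+00  2.67790257e-03  1.24935214e-01] [ 50.2 104.5] 0.0005770633488340591 2.632724940776825 [-6.48707593 -0.10518159  4.31653385]
tip 82.94529194534252
-2 78 [25.4 54.1]
6 67 [25.1 49.3]
14 66 [25.2 48. ]
22 77 [25.6 53. ]
30 82 [25.4 53.7]
38 82 [25.9 53.7]
46 84 [25.5 54.1]
54 84 [26.2 53.5]
62 85 [25.7 54. ]
70 90 [25.3 54. ]
78 84 [25.2 52.1]
86 20 [25.4 49.5]
shoulder -4 [-30.   -1.8]
shoulder 0 [-29.   -2.5]
shoulder 4 [-28.8  -2.3]
shoulder 8 [-28.8  -2.8]
```

>>> send_rows(steps=[[1,1,0,0,0],[1,1,0,0,0],[1,0,0,0,0]])

```text
clock: 17.55
eef_pos: [0.4836, 0.1123, 0.0762]
orientation: [-3.141, 0.003, 0.125]
force: [-5.2, 0.4, 4.7]
width: 0.0005
gripper_force: 2.6
```

>>> send_rows(steps=[[1,0.5,0,0,0],[1,0,0,0,0]])

```text
clock: 17.8
eef_pos: [0.4837, 0.1123, 0.0762]
orientation: [-3.141, 0.004, 0.125]
force: [-5.4, -0.5, 6.3]
width: 0.0007
gripper_force: 3.0
```

>>> send_rows(steps=[[1,0.5,0,0,0],[1,0,0,0,0]])

```text
clock: 18.05
eef_pos: [0.4838, 0.1123, 0.0762]
orientation: [-3.141, 0.005, 0.125]
force: [-5.5, -1.1, 5.2]
width: 0.0004
gripper_force: 3.3
```

```bash
python3 chk.py | head -8
python3 - <<'E'
from plan import *
print(bot.observe()["joint_efforts"])
b=bot.capture("scene")["image"]
cv2.imwrite("pics/g5.png",cv2.resize(b[190:340,330:530],(800,600))[...,::-1])
E
```

```text
[0.48380009 0.11228629 0.07618278] [-3.14128122  0.00459727  0.12507475] [ 50.2 102.3] 0.00040516570917637954 3.2992978021502495 [-5.50882866 -1.06813951  5.1661325 ]
tip 82.91568510112245
-2 69 [25.1 50.6]
6 60 [25.1 46.7]
14 60 [25.2 46.7]
22 69 [25.3 50.5]
30 79 [25.4 58.5]
38 78 [25.8 58.7]
[-2.83929119e-01 -3.91230226e+01 -9.03718740e+00  1.39951757e-01
 -1.92172587e+00 -1.09652075e-02]
```

View pics/g5.png

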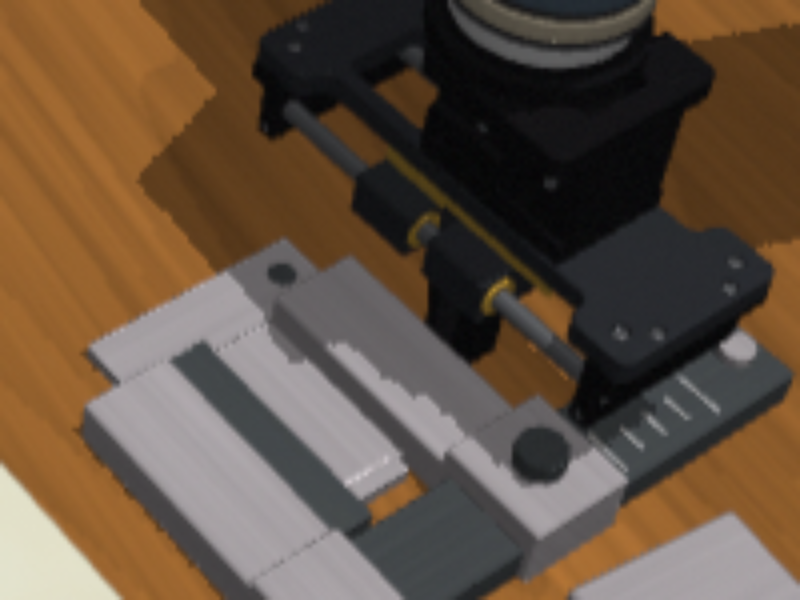

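The jaw is against the shank and the head is still flush. I'll keep pressing in small steps up to about 12 N.

>>> send_rows(steps=[[1,1,0,0,0],[1,0,0,0,0]])

```text
clock: 18.4
eef_pos: [0.4839, 0.1123, 0.0761]
orientation: [-3.141, 0.007, 0.125]
force: [-8.4, -0.8, 6.2]
width: 0.0005
gripper_force: 4.0
```

>>> send_rows(steps=[[1,1,0,0,0],[1,0,0,0,0]])

```text
clock: 18.65
eef_pos: [0.4841, 0.1123, 0.0761]
orientation: [-3.141, 0.009, 0.125]
force: [-9.0, -2.7, 8.0]
width: 0.0005
gripper_force: 4.6
```

>>> send_rows(steps=[[1,0,0,-1.5,0],[1,0,0,0,0]])

```text
clock: 18.9
eef_pos: [0.4841, 0.1124, 0.0767]
orientation: [-3.141, 0.009, 0.125]
force: [-7.8, -1.6, -0.5]
width: 0.0004
gripper_force: 3.9
```

>>> send_rows(steps=[[1,0.5,0,-1,0],[1,0,0,0,0]])

```text
clock: 19.15
eef_pos: [0.4842, 0.1125, 0.0773]
orientation: [-3.141, 0.01, 0.125]
force: [-7.5, -2.1, -3.2]
width: 0.0003
gripper_force: 3.8
```

>>> send_rows(steps=[[1,1,0,0.3,0],[1,0,0,0,0]])

```text
clock: 19.4
eef_pos: [0.4843, 0.1125, 0.0773]
orientation: [-3.141, 0.012, 0.125]
force: [-9.0, -2.8, 0.6]
width: 0.0005
gripper_force: 4.7
```

>>> send_rows(steps=[[1,1,0,0,0],[1,0,0,0,0]])

```text
clock: 19.65
eef_pos: [0.4844, 0.1125, 0.0773]
orientation: [-3.141, 0.014, 0.126]
force: [-10.2, -2.8, 1.2]
width: 0.0004
gripper_force: 5.4
```

Run:
```python
from h import *
for i in range(6):
    print(bot.observe()["force"].round(1));bot.capture("scene")
```

```text
[-10.2  -2.8   1.2]
[-10.1  -4.    2.4]
[-9.8 -3.5  1.7]
[-10.7  -3.7   1.3]
[-10.2  -3.3   2.1]
[-9.  -3.2  2.9]
```

>>> send_rows(steps=[[1,1,0,0,0],[1,0,0,0,0]])

```text
clock: 20.2
eef_pos: [0.4846, 0.1126, 0.0773]
orientation: [-3.141, 0.016, 0.126]
force: [-12.4, -3.7, 2.8]
width: 0.0002
gripper_force: 6.1
```

>>> send_rows(steps=[[1,1,0,0,0],[1,0,0,0,0]])

```text
clock: 20.45
eef_pos: [0.4847, 0.1126, 0.0773]
orientation: [-3.141, 0.018, 0.126]
force: [-12.5, -4.2, 4.4]
width: 0.0006
gripper_force: 6.8
```

Run:
```python
from h import *
f=[]
for i in range(6):
    f.append(bot.observe()["force"]);bot.capture("scene")
f=np.mean(f,0);print(f.round(2),f@np.array([-.992,-.125,0]))
```

```text
[-12.92  -4.54   4.79] 13.383617479073248
```

The push averages 13.4 N, less about 2.5 N of jaw friction. I'll back straight off and raise.

>>> send_rows(steps=[[1,-4,0,0,0],[1,-4,0,0,0],[1,-6,0,0,0],[1,-8,0,0,0],[1,0,0,0,0]])

```text
clock: 21.38
eef_pos: [0.4704, 0.1104, 0.0787]
orientation: [3.141, -0.001, 0.125]
force: [0.2, 0.3, 0.1]
width: 0.0007
gripper_force: 0.0
```

>>> send_rows(steps=[[1,0,0,-20,0],[1,0,0,-50,0],[1,0,0,-50,0],[1,-20,-50,-20,0],[1,-20,-50,0,0]])

```text
clock: 22.0
eef_pos: [0.4199, 0.2057, 0.2209]
orientation: [-3.141, -0.008, 0.122]
force: [-0.1, 0.6, -0.6]
width: 0.0008
gripper_force: 0.0
```

Run:
```python
from plan import *
o=bot.observe();print(o["eef_pos"],o["force"],o["clock"])
a=bot.capture("top");b=bot.capture("scene")["image"]
im=np.hstack([cv2.resize(a["image"][215:365,190:350],(400,375)),cv2.resize(b[190:340,330:490],(400,375))])
cv2.imwrite("pics/g6.png",im[...,::-1])
from fit import *
for n in ("top","scene"):
    measure(n,("jawbar","fixed"),{"jawbar":[.521,.065,1.693]})
```

```text
[0.4199007  0.20571579 0.22088603] [-0.08146923  0.56859048 -0.62997513] 22.0
top jawbar [0.5735 0.0404 2.1788] 982.1 2713
top fixed [0.6121 0.0759 1.6961] 1278.5 2307
scene jawbar [0.5197 0.065  1.6842] 976.0 1819
scene fixed [0.6052 0.0571 1.5703] 1043.5 2100
```

View pics/g6.png

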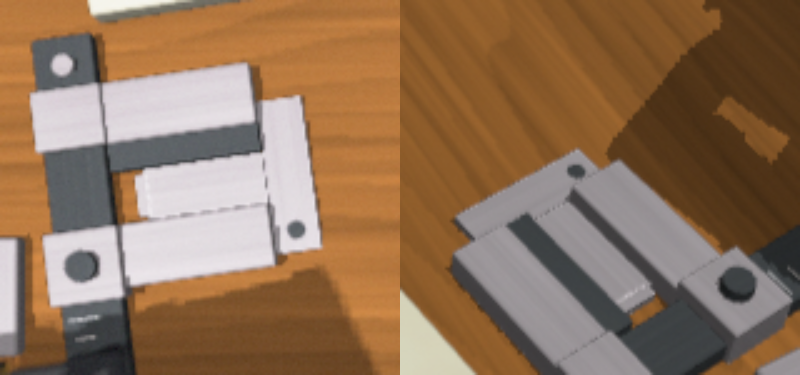

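In both views the shank lies between facing and jaw, with the head flush on the jaw ends. I'll check for any bench showing between them, numerically along the gap.

Run:
```python
from h import *
for n,so,th in (("top",[.5921,.0735],1.6957),("scene",[.591,.0769],1.6957)):
    c=bot.capture(n);o=c["T"][:3,3];R=rays(c);I=c["image"].astype(float);s=1-I.min(-1)/np.maximum(I.max(-1),1)
    ex=np.array([np.cos(th),np.sin(th)]);ey=np.array([-ex[1],ex[0]])
    for z in (.008,.022):
        Q=o+(R-o)*((z-o[2])/(R[...,2]-o[2]))[...,None];l=(Q[...,:2]-so)*1e3;lx=l@ex;ly=l@ey
        for x in (8,28,48,68):
            print(n,z,x,[(y,int(I[k].mean()),round(float(s[k].max()),1)) for y in range(14,60,2) if (k:=(abs(lx-x)<8)&(abs(ly-y)<1)).any()])
    if n=="top":
        for y in (-2,4,10,58,64,70,76): # shoulder contact: saturation along x at z=.008
            Q=o+(R-o)*((.008-o[2])/(R[...,2]-o[2]))[...,None];l=(Q[...,:2]-so)*1e3;lx=l@ex;ly=l@ey
            print("sh",y,[(x,int(I[k].mean()),round(float(s[k].mean()),1)) for x in range(-34,8,2) if (k:=(abs(lx-x)<1)&(abs(ly-y)<3)).any()])
```

```text
top 0.008 8 [(14, 96, 0.1), (16, 90, 0.1), (18, 113, 0.1), (20, 204, 0.1), (22, 218, 0.0), (24, 218, 0.0), (26, 217, 0.0), (28, 218, 0.0), (30, 220, 0.0), (32, 218, 0.0), (34, 219, 0.0), (36, 223, 0.0), (38, 224, 0.0), (40, 223, 0.0), (42, 224, 0.0), (44, 223, 0.0), (46, 222, 0.0), (48, 224, 0.0), (50, 219, 0.0), (52, 188, 0.1), (54, 211, 0.0), (56, 197, 0.0), (58, 209, 0.0)]
top 0.008 28 [(14, 96, 0.1), (16, 90, 0.1), (18, 119, 0.1), (20, 204, 0.1), (22, 219, 0.0), (24, 218, 0.0), (26, 216, 0.0), (28, 218, 0.0), (30, 220, 0.0), (32, 218, 0.0), (34, 219, 0.0), (36, 222, 0.0), (38, 224, 0.0), (40, 223, 0.0), (42, 224, 0.0), (44, 224, 0.0), (46, 222, 0.0), (48, 222, 0.0), (50, 215, 0.0), (52, 189, 0.1), (54, 215, 0.0), (56, 221, 0.0), (58, 220, 0.0)]
top 0.008 48 [(14, 98, 0.1), (16, 84, 0.1), (18, 129, 0.1), (20, 208, 0.1), (22, 220, 0.0), (24, 220, 0.0), (26, 217, 0.0), (28, 219, 0.0), (30, 220, 0.0), (32, 218, 0.0), (34, 218, 0.0), (36, 223, 0.0), (38, 224, 0.0), (40, 223, 0.0), (42, 224, 0.0), (44, 223, 0.0), (46, 221, 0.0), (48, 222, 0.0), (50, 205, 0.0), (52, 183, 0.1), (54, 216,
[... 6687 characters left out ...]
2, 0.0), (20, 149, 0.0), (22, 150, 0.0), (24, 148, 0.0), (26, 147, 0.0), (28, 150, 0.0), (30, 153, 0.0), (32, 150, 0.0), (34, 151, 0.0), (36, 150, 0.0), (38, 148, 0.0), (40, 148, 0.0), (42, 139, 0.0), (44, 84, 0.0), (46, 63, 0.0), (48, 63, 0.1), (50, 63, 0.0), (52, 98, 0.0), (54, 140, 0.0), (56, 153, 0.0), (58, 151, 0.0)]
scene 0.022 68 [(14, 65, 0.1), (16, 79, 0.1), (18, 142, 0.0), (20, 149, 0.0), (22, 149, 0.0), (24, 148, 0.0), (26, 147, 0.0), (28, 151, 0.0), (30, 153, 0.0), (32, 150, 0.0), (34, 151, 0.0), (36, 151, 0.0), (38, 149, 0.0), (40, 148, 0.0), (42, 135, 0.0), (44, 77, 0.0), (46, 63, 0.1), (48, 63, 0.0), (50, 63, 0.1), (52, 96, 0.1), (54, 142, 0.0), (56, 153, 0.1), (58, 152, 0.0)]
```

```bash
python3 -c "
from workcell import bot
print(bot.finish_job())"
```

```text
the job is handed in; nothing more can be done
None
```

The blade is home against both jaw ends and nipped square against the fixed jaw's facing, pressed with about 13 N at the sliding jaw; the job was handed in at about 22 s with the arm clear, though no verdict was shown.

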